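# Hang a washed beaker on the drying post

### The job

The washed plastic beaker is lying on its side in the wire cradle. Turn it upside down and hang it over the free drying post, mouth down, with its bottom resting on the tip of the post, and let go. Leave the beaker that is already drying on the other post, the timer and the red stopper where they are.

Things in the scene. Friction and masses are not known exactly. Their poses are not given: they have to be found in the camera images.
- beaker: Washed beaker: open, empty, white thin-walled plastic, 30 g, 68 mm tall, 46 mm across at the bottom, 48 under the rim; rim bead 55 mm across on the last 5 mm; 40 mm clear inside, bottom 3 mm thick. Origin: centre of the outside of its bottom; z runs from bottom to mouth, so z points down when it hangs. It starts lying level, axis 57 mm above the worktop, mouth away from the robot.
- cradle: Wire cradle, fixed: grey plate 105 x 62 x 8 mm with two level 6 mm wires 30 mm apart, tops 38 mm above the worktop, on which the beaker lies lengthwise, and a wire stop (to 53 mm) behind its bottom. Origin: centre of the plate's underside; x along the wires towards the mouth, z up. The wires are narrower than the beaker: its flanks are clear and it lifts straight out.
- free_post_tip (a point): Centre of the top of the free drying post, 100 mm above the worktop. Fixed, upright: round grey foot 90 mm across, 12 mm thick; 13 mm steel stem; blue plastic head 22 mm across, 20 mm high, flat top 16 mm across. A beaker hung on it has its mouth about 35 mm above the worktop.
- taken_post_tip (a point): Centre of the top of the other, identical fixed post, on which the dry beaker hangs.
- dry_beaker: A second beaker just like the first, loose, already hanging upside down on the other post. Origin: centre of the outside of its bottom, which is now on top. Leave it alone.
- timer: White kitchen-style timer with three coloured buttons, 62 x 66 x 19 mm, loose on the worktop; origin: centre of its underside. Leave it alone.
- stopper: Red rubber stopper, 36 mm across, 30 mm high, loose on the worktop; origin: centre of its underside. Leave it alone.
There are look-alikes about, which are no part of the job. Leave any brown or turquoise look-alike of the part that bears free_post_tip alone.

How it is judged:
At the end, for the whole second after the job is handed in: The washed beaker hangs at rest on the free post, upside down within 0.3 rad, its bottom within 20 mm of the post's axis and its outside at most 15 mm above the tip; the dry beaker still hangs on its own post (angle between each of beaker, dry_beaker's own z axis and vertical above 2.84 rad and horizontal distance between beaker and free_post_tip below 0.02 m and z of beaker in the frame of free_post_tip between -0.005 and 0.015 m and linear speed of beaker below 0.02 m/s and horizontal distance between dry_beaker and taken_post_tip below 0.02 m); the robot touches nothing.
It fails at once if the beaker that is already drying is knocked (moved more than 20 mm) (distance of dry_beaker from where it was at the start of the episode above 0.02 m).
It fails at once if the timer is pushed more than 20 mm (distance of timer from where it was at the start of the episode above 0.02 m).
It fails at once if the stopper is pushed more than 20 mm (distance of stopper from where it was at the start of the episode above 0.02 m).
It also fails if it takes over 40 s, if anything falls off the work surface, if the arm or the gripper's body presses on something with over 40 N, if the wrist force passes 120 N, or if a joint passes its speed limit or range.

### The arm

A 6-joint arm with a two-finger parallel gripper is mounted at the origin on a cart in front of the work surface, level with it; the furniture and walls round the work are solid. World frame = base frame: x ahead of the robot, y to its left, z up, the work surface at z = 0. Lengths are in m, angles in rad, forces in N, time in s.
With the tool pointing down it reaches from about 0.35 to 0.725 m from the base axis. Payload 6 kg.
Tool frame: the origin (TCP) lies midway between the tips of the shut fingers; the grasp point (between the pads) lies 19 mm behind it; z points along the fingers, y is the line along which they close (so a half turn about z gives the same grasp; the last joint's range is limited). The gripper opens to 85 mm and grips with 20 to 120 N. Pads are 22 mm wide; open, the fingers measure 114 mm over their backs; the gripper's body (76 mm by 85 mm) begins 54 mm behind the grasp point. The pads swing forward as they close: fully open they stand 13 mm farther back than shut.
Start: joints at [-0.995, 0.04, 0.085, 0, -1.615, -0.334], TCP at [0.144, -0.583, 0.231] pointing down, gripper open.
Joint ranges: [-2.56, 2.56], [-1.29, 2.01], [-1.08, 1.49], [-3.29, 1.98], [-2.81, -0.18], [-2.99, 2.99]. Speed limits (rad/s): [2.57, 2.57, 3.01, 3.14, 3.14, 3.14].

### API

Orientations are given as a rotation vector (axis times angle).
In Python, from bench import manip, vision gives the robot as it stands. The module is installed in compiled form; this text tells all that it offers.
- The arm moves only by the tool play_rows, never from a script. Its argument "plan" is a list of rows, each an object with "xyz": the shift along the tool's x, y, z each as a share of 100 cm, from -1 to 1, a list of three; "turn": the turn, a rotation vector about the tool's x, y, z each as a share of 1.5 rad, from -1 to 1, a list of three. A call has 1 to 5 rows; each row is the pose to reach, as a shift and turn from the pose commanded when the call began, along the tool's axes at that moment; what a row does not reach only later rows make up. A row lasts 1/12 s, in which the tool goes at most 41.7 mm and 7.16 degrees, less where a joint would pass 70% of its speed; a pose out of reach is approached as far as the arm can. A call with a number of a shift or a turn outside -1 to 1 is refused whole. A call with a gripper value outside its range is refused whole. "hand" is the closure, from -1 (fully open) to 1 (shut), so that 0 is half open, set as the call begins (left out, the last holds). The fingers move at their own pace and stop on an object; "newtons" is the grip in N (left out, the last holds). Time passes only in rows, so rows that repeat a pose let the fingers close. It gives the time, the measured TCP pose, the force, the opening and the grip force at its end, in the units of the state.
- manip.state(): the state, without advancing time (a new reading comes with each control period).
- vision.snapshot(name): name is "scene" or "top" or "wrist"; returns the picture (400x640x3 uint8, red, green, blue); there is no depth.
- vision.camera_params(name): a dict with "camera_matrix" (3x3 intrinsics, pixels), "world_from_camera" (4x4, takes a point from camera to world coordinates). Camera axes: x right, y down, z forward; pixel columns grow to the right and rows downward; lengths in m; the calibration is good to about 2 mm. A picture is of the moment at which its call begins: read the wrist's pose just before it. camera_params takes no time and is no camera call; for the wrist camera it gives the pose at the moment of the call.
- manip.sign_off(): hands the job in; it is judged then, once.
The state is a dict: "clock": time; "qpos": joint angles; "qd": joint speeds; "joint_torque": joint torques, N m; "eef_pos": TCP position; "eef_rot": TCP orientation; "ft_force": force on the tool from outside, world axes, zero at the start; "ft_torque": the same for the moment, N m; "gripper_width": finger opening in m; "gripper_force": force on a finger pad.
Only numpy, scipy, OpenCV 4.12 (cv2) and the standard library are available. Lean on these libraries where they do the work, as an engineer would, in place of code of your own. Each camera call takes 0.05 s, during which the arm holds its last target. There are 200 camera calls.

## Working session

There is one attempt and no reset: what is moved stays moved. The work goes in short steps, Python scripts to look and compute and a tool call to move; the robot and the scene stay as the last step left them, time stands still between calls to the robot, and variables do not carry over. Pictures are saved under pics/ and viewed, at most 10 in all, crops included, and the job is handed in when it is done.

Besides the shell and the picture viewer there is one more tool, called after "Emit:" by a JSON object that holds its "method" and its "body". play_rows: Moves the arm, as the interface text tells. Shift numbers are shares of 100 cm and turn numbers shares of 1.5 rad, none past 1 either way. Its arguments: {"type":"object","properties":{"plan":{"type":"array","items":{"type":"object","properties":{"xyz":{"type":"array","items":{"type":"number"}},"turn":{"type":"array","items":{"type":"number"}}}}},"hand":{"type":"number"},"newtons":{"type":"number"}},"required":["plan"]}

```bash
mkdir -p pics; python3 - <<'E'
from bench import manip, vision
import cv2,numpy as np
for n in("scene","top"):
    cv2.imwrite(f"pics/{n}0.png",vision.snapshot(n)[:,:,::-1])
    p=vision.camera_params(n);print(n,np.round(p["camera_matrix"],1).tolist(),np.round(p["world_from_camera"],3).tolist())
s=manip.state();print({k:np.round(v,3).tolist() for k,v in s.items()})
E
```

```text
scene [[484.4, 0.0, 309.6], [0.0, 484.4, 192.7], [0.0, 0.0, 1.0]] [[-0.708, -0.275, 0.65, -0.345], [-0.706, 0.3, -0.642, 0.749], [-0.019, -0.914, -0.406, 0.609], [0.0, 0.0, 0.0, 1.0]]
top [[433.4, 0.0, 317.0], [0.0, 433.4, 200.7], [0.0, 0.0, 1.0]] [[-0.016, -0.994, 0.111, 0.332], [-1.0, 0.018, 0.021, -0.09], [-0.023, -0.111, -0.994, 1.478], [0.0, 0.0, 0.0, 1.0]]
{'clock': 0.1, 'qpos': [-0.995, 0.041, 0.084, -0.0, -1.616, -0.334], 'qd': [-0.0, -0.001, 0.002, 0.002, 0.001, -0.001], 'joint_torque': [-0.006, -36.935, 34.828, 6.952, -0.004, -0.0], 'eef_pos': [0.144, -0.582, 0.23], 'eef_rot': [0.379, -3.118, -0.002], 'ft_force': [0.689, 0.726, 0.533], 'ft_torque': [0.039, 0.039, -0.021], 'gripper_force': 0.0, 'gripper_width': 0.085}
```

View pics/scene0.png

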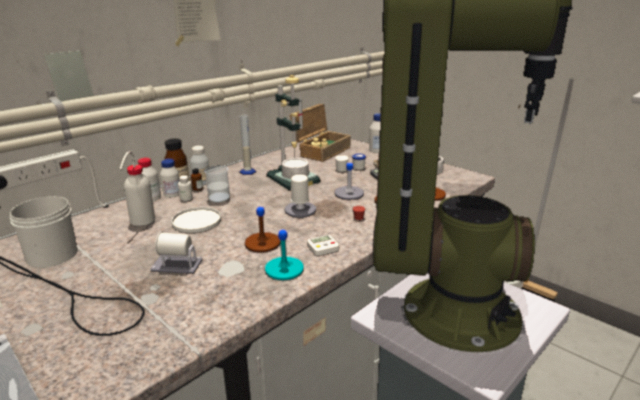

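View pics/top0.png

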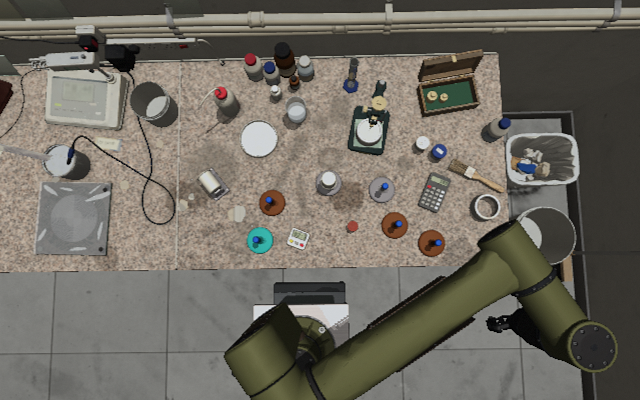

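The scene picture shows the washed beaker in the cradle at about (175,245), or (210,183) in top. The dry beaker is at (300,195), top (328,182). Candidates for the free post, in top pixels:
- grey foot at (382,189), scene (349,190)
- brown at (272,203), (395,225) and (431,243)
- turquoise at (260,240)

I choose the grey one and check it in a close crop.

```bash
python3 - <<'E'
import cv2,numpy as np
s=cv2.imread("pics/scene0.png");t=cv2.imread("pics/top0.png")
def c(im,u,v,k=5,w=80,h=60): return cv2.resize(im[v:v+h,u:u+w],None,fx=k,fy=k,interpolation=cv2.INTER_CUBIC)
a=np.vstack([np.hstack([c(s,140,220),c(s,280,155)]),np.hstack([c(t,170,155),c(t,320,155)])])
cv2.imwrite("pics/crop1.png",a)
E
```

```text
(no output)
```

View pics/crop1.png

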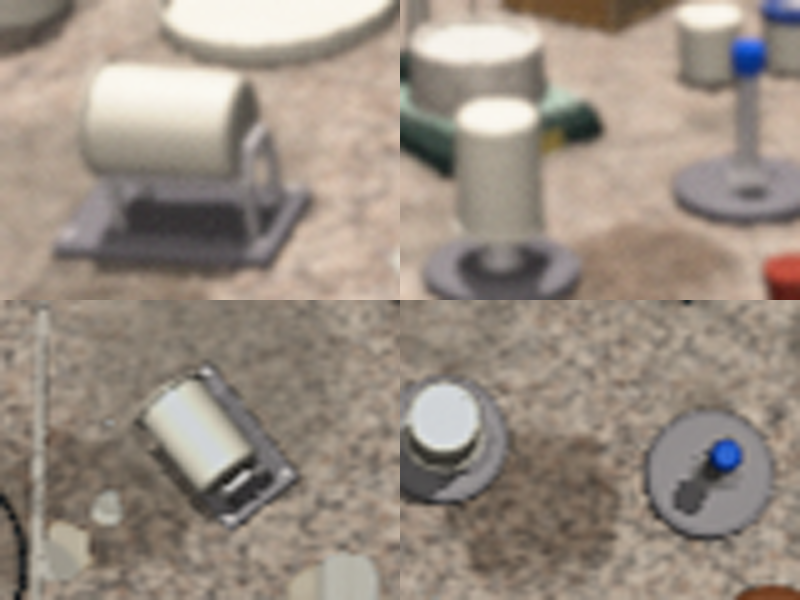

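The crop confirms a grey foot with a blue head. The free tip is at scene (349.6,163) and top (385,185). The beaker's bottom end faces the robot and its mouth points away. Next I triangulate.

```bash
cat > h.py <<'E'
import numpy as np,cv2
from bench import manip,vision
from scipy.spatial.transform import Rotation as R
def P(p):
    return np.array(p["camera_matrix"])@np.linalg.inv(p["world_from_camera"])[:3]
def tri(pa,a,pb,b):
    X=cv2.triangulatePoints(P(pa),P(pb),np.float64(a).reshape(2,1),np.float64(b).reshape(2,1)).ravel();X=X[:3]/X[3]
    e=[np.linalg.norm((q:=P(p)@np.r_[X,1])[:2]/q[2]-u) for p,u in((pa,a),(pb,b))]
    return X.round(4),np.round(e,2)
def atz(p,u,z):
    T=np.array(p["world_from_camera"]);d=T[:3,:3]@np.linalg.inv(p["camera_matrix"])@np.r_[u,1]
    return (T[:3,3]+d*(z-T[2,3])/d[2]).round(4)
def to_row(xyz,Rt):
    "target pose -> row numbers from the current pose"
    s=manip.state();R0=R.from_rotvec(s["eef_rot"])
    return (R0.inv().apply(np.array(xyz)-s["eef_pos"])).round(3),((R0.inv()*Rt).as_rotvec()/1.5).round(3)
E
python3 - <<'E'
from h import *
s,t=vision.camera_params("scene"),vision.camera_params("top")
for n,a,b in(("post",(349.3,163),(385,185)),("bot",(188,245.6),(216,189.4)),("mouth",(159.6,243.6),(204.4,174.6)),("taken",(299,178),(328.6,178))):
    print(n,*tri(s,a,t,b))
print("bot/mouth at 57mm",atz(t,(216,189.4),.057),atz(t,(204.4,174.6),.057),"tip at .1",atz(t,(385,185),.1))
print("timer",atz(t,(299,239),.019),"stopper",atz(t,(352,227),.03))
for p in((272,203),(260,240),(395,225)):print(atz(t,p,0))
w=vision.camera_params("wrist");print(np.round(w["world_from_camera"],3).tolist(),np.round(w["camera_matrix"],0).tolist(),R.from_rotvec(manip.state()["eef_rot"]).as_matrix().round(3).tolist())
E
```

```text
post [ 0.5309 -0.2799  0.1038] [0.57 0.66]
bot [0.5345 0.2748 0.0572] [0.42 0.36]
mouth [0.5861 0.3153 0.0589] [0.24 0.2 ]
taken [ 0.558  -0.0999  0.1029] [0.35 0.37]
bot/mouth at 57mm [0.5353 0.2758 0.057 ] [0.586  0.3153 0.057 ] tip at .1 [ 0.5331 -0.2791  0.1   ]
timer [0.3673 0.0036 0.019 ] stopper [ 0.4041 -0.1744  0.03  ]
[0.4926 0.0964 0.    ]
[0.3666 0.1379 0.    ]
[ 0.4099 -0.3221  0.    ]
[[-0.24, 0.934, 0.265, 0.076], [0.971, 0.23, 0.068, -0.598], [0.002, 0.274, -0.962, 0.373], [0.0, 0.0, 0.0, 1.0]] [[315.0, 0.0, 319.0], [0.0, 315.0, 195.0], [0.0, 0.0, 1.0]] [[-0.971, -0.239, -0.001], [-0.239, 0.971, 0.002], [0.0, 0.002, -1.0]]
```

Heights check: the tip measures 0.104 (0.100 given) and the axis 0.057–0.059. The plan has three steps:
- **Grasp:** tilt the tool 45° so it points towards the mouth.
- **Turn over:** lift, then roll half a turn about the tool axis. That leaves the mouth straight down.
- **Hang:** lower the beaker over the post.

First I cross over high.

Emit:
{"method": "play_rows", "body": {"plan": [{"xyz": [-0.137,0.132,-0.023],"turn": [0,0,0]},{"xyz": [-0.137,0.132,-0.023],"turn": [0,0,0]},{"xyz": [-0.137,0.132,-0.023],"turn": [0,0,0]},{"xyz": [-0.137,0.132,-0.023],"turn": [0,0,0]},{"xyz": [-0.137,0.132,-0.023],"turn": [0,0,0]}], "hand": -1, "newtons": 25}}

```text
clock: 0.52
eef_pos: [0.2462, -0.4191, 0.2547]
eef_rot: [-0.381, 3.117, -0.0]
ft_force: [1.0, -0.6, 1.7]
gripper_width: 0.0854
gripper_force: 0.0
```

Emit:
{"method": "play_rows", "body": {"plan": [{"xyz": [-0.137,0.132,-0.023],"turn": [0,0,0]},{"xyz": [-0.137,0.132,-0.023],"turn": [0,0,0]},{"xyz": [-0.137,0.132,-0.023],"turn": [0,0,0]},{"xyz": [-0.137,0.132,-0.023],"turn": [0,0,0]},{"xyz": [-0.137,0.132,-0.023],"turn": [0,0,0]}]}}

```text
clock: 0.93
eef_pos: [0.3477, -0.2578, 0.2776]
eef_rot: [-0.382, 3.117, 0.001]
ft_force: [0.2, -1.0, 0.5]
gripper_width: 0.085
gripper_force: 0.0
```

Emit:
{"method": "play_rows", "body": {"plan": [{"xyz": [-0.137,0.132,-0.023],"turn": [0,0,0]},{"xyz": [-0.137,0.132,-0.023],"turn": [0,0,0]},{"xyz": [-0.137,0.132,-0.023],"turn": [0,0,0]},{"xyz": [-0.137,0.132,-0.023],"turn": [0,0,0]},{"xyz": [-0.137,0.132,-0.023],"turn": [0,0,0]}]}}

```text
clock: 1.35
eef_pos: [0.449, -0.0964, 0.3001]
eef_rot: [0.383, -3.118, -0.001]
ft_force: [0.2, -0.6, -1.3]
gripper_width: 0.0852
gripper_force: 0.0
```

```bash
cat >> h.py <<'E'
def grasp_rot(az,el=np.pi/4):
    a=np.array([np.cos(az),np.sin(az),0]);Z=np.array([0,0,1.])
    z=np.cos(el)*a-np.sin(el)*Z;x=-np.sin(el)*a-np.cos(el)*Z
    return R.from_matrix(np.c_[x,np.cross(z,x),z])
E
python3 - <<'E'
from h import *
s=manip.state();print(s["clock"],s["eef_pos"].round(3) if hasattr(s["eef_pos"],'round') else s["eef_pos"],np.round(s["qpos"],2))
g=grasp_rot(np.radians(38));print(g.as_matrix().round(3).tolist())
print(to_row((.49,.24,.18),g))
E
```

```text
1.35 [ 0.449 -0.096  0.3  ] [ 0.23 -0.32 -0.11 -0.   -1.78 -1.56]
[[-0.557, -0.616, 0.557], [-0.435, 0.788, 0.435], [-0.707, 0.0, -0.707]]
(array([-0.121,  0.316,  0.12 ]), array([-0.109, -0.516, -0.265]))
```

Emit:
{"method": "play_rows", "body": {"plan": [{"xyz": [-0.121,0.316,0.12],"turn": [-0.109,-0.516,-0.265]},{"xyz": [-0.121,0.316,0.12],"turn": [-0.109,-0.516,-0.265]},{"xyz": [-0.121,0.316,0.12],"turn": [-0.109,-0.516,-0.265]},{"xyz": [-0.121,0.316,0.12],"turn": [-0.109,-0.516,-0.265]},{"xyz": [-0.121,0.316,0.12],"turn": [-0.109,-0.516,-0.265]}]}}

```text
clock: 1.77
eef_pos: [0.4724, 0.0971, 0.2312]
eef_rot: [-0.683, 2.506, 0.245]
ft_force: [0.1, -0.8, 0.7]
gripper_width: 0.0855
gripper_force: 0.0
```

```bash
python3 - <<'E'
from h import *
print(manip.state()["eef_pos"],to_row((.49,.24,.18),grasp_rot(np.radians(38))))
E
```

```text
[0.47235782 0.0970887  0.23115614] (array([-0.046,  0.111,  0.094]), array([-0.032, -0.147, -0.078]))
```

Emit:
{"method": "play_rows", "body": {"plan": [{"xyz": [-0.046,0.111,0.094],"turn": [-0.032,-0.147,-0.078]},{"xyz": [-0.046,0.111,0.094],"turn": [-0.032,-0.147,-0.078]},{"xyz": [-0.046,0.111,0.094],"turn": [-0.032,-0.147,-0.078]},{"xyz": [-0.046,0.111,0.094],"turn": [-0.032,-0.147,-0.078]},{"xyz": [-0.046,0.111,0.094],"turn": [-0.032,-0.147,-0.078]}]}}

```text
clock: 2.18
eef_pos: [0.4885, 0.2401, 0.1744]
eef_rot: [-0.782, 2.259, 0.317]
ft_force: [-0.2, 0.6, -0.9]
gripper_width: 0.0857
gripper_force: 0.0
```

```bash
python3 - <<'E'
from h import *
import pickle
print(manip.state()["eef_pos"],to_row((.49,.24,.18),grasp_rot(np.radians(38))))
p=vision.camera_params("wrist");pickle.dump(p,open("w1.pkl","wb"))
im=vision.snapshot("wrist")[:,:,::-1].copy()
for X in ((.535,.2755,.057),(.586,.3153,.057)):
    q=P(p)@np.r_[X,1];print((q[:2]/q[2]).round(1))
cv2.imwrite("pics/w1.png",im)
E
```

```text
[0.48849165 0.24014942 0.17439601] (array([-0.005, -0.001, -0.003]), array([ 0.   , -0.007,  0.002]))
[317.7 140.3]
[317.8 181.3]
```

View pics/w1.png

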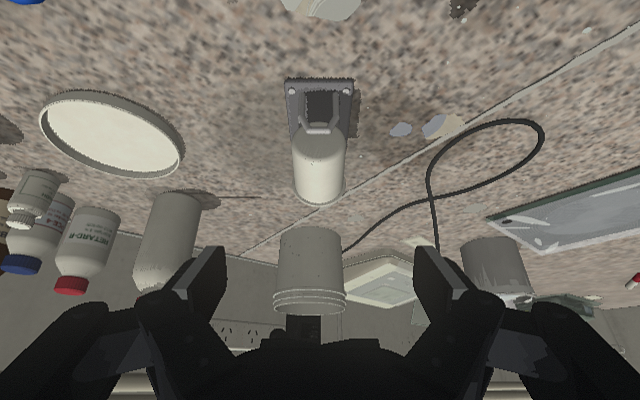

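The wrist view shows the beaker between the cradle stop (320,125) and its rim (318,200). The predicted axis column is 318, so it agrees within about 1 mm. I approach along the tool axis.

Emit:
{"method": "play_rows", "body": {"plan": [{"xyz": [0.02,0,0.02],"turn": [0,0,0]},{"xyz": [0.02,0,0.05],"turn": [0,0,0]},{"xyz": [0.02,0,0.08],"turn": [0,0,0]},{"xyz": [0.02,0,0.1],"turn": [0,0,0]},{"xyz": [0.02,0,0.1],"turn": [0,0,0]}]}}

```text
clock: 2.65
eef_pos: [0.5348, 0.2703, 0.0885]
eef_rot: [-0.775, 2.264, 0.312]
ft_force: [-0.1, -0.9, -0.8]
gripper_width: 0.0858
gripper_force: 0.0
```

Emit:
{"method": "play_rows", "body": {"plan": [{"xyz": [0,0,0.02],"turn": [0,0,0]},{"xyz": [0,0,0.04],"turn": [0,0,0]},{"xyz": [0,0,0.055],"turn": [0,0,0]},{"xyz": [0,0,0.064],"turn": [0,0,0]},{"xyz": [0,0,0.064],"turn": [0,0,0]}]}}

```text
clock: 3.07
eef_pos: [0.5706, 0.2982, 0.0466]
eef_rot: [-0.774, 2.26, 0.314]
ft_force: [-0.1, -0.4, -0.5]
gripper_width: 0.0854
gripper_force: 0.0
```

```bash
python3 - <<'E'
from h import *
print(manip.state()["eef_pos"],to_row((.57,.303,.042),grasp_rot(np.radians(38))))
a,b=vision.snapshot("wrist")[:,:,::-1],vision.snapshot("scene")[:,:,::-1]
cv2.imwrite("pics/w2.png",np.hstack([a[0:300,150:550],cv2.resize(b[200:300,110:243],(400,300),interpolation=cv2.INTER_CUBIC)]))
E
```

```text
[0.57059109 0.29819468 0.04658544] (array([0.001, 0.004, 0.005]), array([-0.003, -0.006, -0.001]))
```

View pics/w2.png

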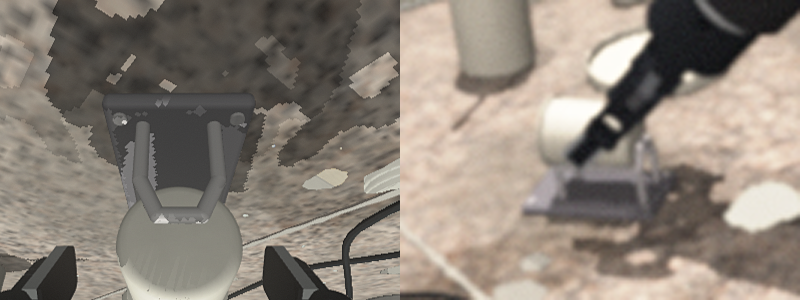

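The beaker is centred between the pads apart from about 4 mm along +y, which the script also gives. I correct that and close.

Emit:
{"method": "play_rows", "body": {"plan": [{"xyz": [0,0.004,0.004],"turn": [0,0,0]},{"xyz": [0,0.004,0.004],"turn": [0,0,0]},{"xyz": [0,0.004,0.004],"turn": [0,0,0]}]}}

```text
clock: 3.42
eef_pos: [0.5699, 0.3041, 0.0465]
eef_rot: [-0.774, 2.256, 0.317]
ft_force: [0.1, -0.3, 0.1]
gripper_width: 0.0854
gripper_force: 0.0
```

Emit:
{"method": "play_rows", "body": {"plan": [{"xyz": [0,0,0],"turn": [0,0,0]},{"xyz": [0,0,0],"turn": [0,0,0]},{"xyz": [0,0,0],"turn": [0,0,0]},{"xyz": [0,0,0],"turn": [0,0,0]},{"xyz": [0,0,0],"turn": [0,0,0]}], "hand": 1, "newtons": 25}}

```text
clock: 3.83
eef_pos: [0.5706, 0.3034, 0.0464]
eef_rot: [-0.772, 2.257, 0.315]
ft_force: [2.2, -6.5, 4.0]
gripper_width: 0.0469
gripper_force: 25.6
```

Emit:
{"method": "play_rows", "body": {"plan": [{"xyz": [0,0,0],"turn": [0,0,0]},{"xyz": [0,0,0],"turn": [0,0,0]},{"xyz": [0,0,0],"turn": [0,0,0]},{"xyz": [0,0,0],"turn": [0,0,0]},{"xyz": [0,0,0],"turn": [0,0,0]}]}}

```text
clock: 4.25
eef_pos: [0.5706, 0.3034, 0.0464]
eef_rot: [-0.772, 2.257, 0.316]
ft_force: [0.9, -6.6, 4.9]
gripper_width: 0.047
gripper_force: 25.7
```

The grip is 47 mm wide with a force. I lift straight up.

Emit:
{"method": "play_rows", "body": {"plan": [{"xyz": [-0.015,0,-0.015],"turn": [0,0,0]},{"xyz": [-0.035,0,-0.035],"turn": [0,0,0]},{"xyz": [-0.055,0,-0.055],"turn": [0,0,0]},{"xyz": [-0.075,0,-0.075],"turn": [0,0,0]},{"xyz": [-0.095,0,-0.095],"turn": [0,0,0]}]}}

```text
clock: 4.67
eef_pos: [0.5699, 0.3051, 0.1811]
eef_rot: [-0.775, 2.257, 0.318]
ft_force: [0.3, 0.9, 0.5]
gripper_width: 0.0467
gripper_force: 27.2
```

Emit:
{"method": "play_rows", "body": {"plan": [{"xyz": [-0.02,0,-0.02],"turn": [0,0,0]},{"xyz": [-0.04,0,-0.04],"turn": [0,0,0]},{"xyz": [-0.06,0,-0.06],"turn": [0,0,0]},{"xyz": [-0.08,0,-0.08],"turn": [0,0,0]},{"xyz": [-0.09,0,-0.09],"turn": [0,0,0]}]}}

```text
clock: 5.08
eef_pos: [0.5713, 0.3058, 0.3121]
eef_rot: [-0.773, 2.252, 0.319]
ft_force: [0.6, -0.0, 1.1]
gripper_width: 0.0467
gripper_force: 27.2
```

```bash
python3 - <<'E'
from h import *
s=manip.state();print(s["eef_pos"],s["ft_force"],s["gripper_width"],np.round(s["qpos"],2))
a,b=vision.snapshot("wrist")[:,:,::-1],vision.snapshot("scene")[:,:,::-1]
cv2.imwrite("pics/w3.png",np.hstack([a[0:400,150:550],b[0:400,50:450]]))
E
```

```text
[0.57133879 0.30583605 0.31213778] [ 0.55841761 -0.04655954  1.09886553] 0.04668577454425961 [ 0.88 -0.49 -0.47  0.21 -0.83 -1.87]
```

View pics/w3.png

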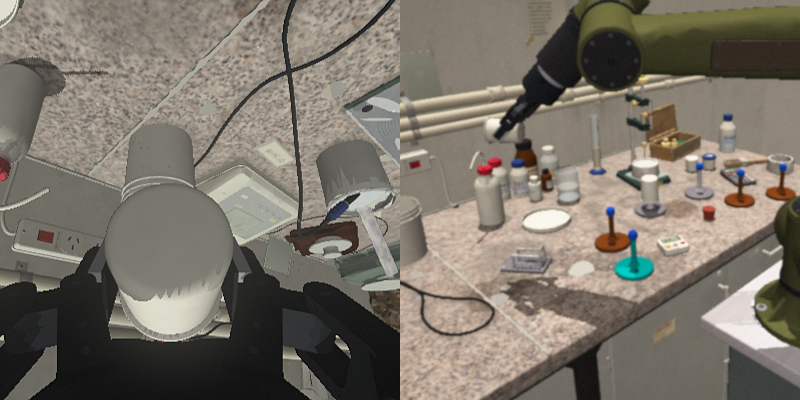

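The beaker is held firmly, clear of the cradle, with its bottom towards the camera. Now the half-turn roll about the tool's z.

Emit:
{"method": "play_rows", "body": {"plan": [{"turn": [0,0,-0.08],"xyz": [0,0,0]},{"turn": [0,0,-0.16],"xyz": [0,0,0]},{"turn": [0,0,-0.24],"xyz": [0,0,0]},{"turn": [0,0,-0.32],"xyz": [0,0,0]},{"turn": [0,0,-0.4],"xyz": [0,0,0]}]}}

```text
clock: 5.6
eef_pos: [0.5707, 0.3055, 0.3051]
eef_rot: [-1.4, 1.906, 0.026]
ft_force: [1.5, -0.3, -0.5]
gripper_width: 0.0472
gripper_force: 27.2
```

Emit:
{"method": "play_rows", "body": {"plan": [{"turn": [0,0,-0.08],"xyz": [0,0,0]},{"turn": [0,0,-0.16],"xyz": [0,0,0]},{"turn": [0,0,-0.24],"xyz": [0,0,0]},{"turn": [0,0,-0.32],"xyz": [0,0,0]},{"turn": [0,0,-0.4],"xyz": [0,0,0]}]}}

```text
clock: 6.02
eef_pos: [0.5707, 0.3055, 0.3051]
eef_rot: [-1.914, 1.417, -0.262]
ft_force: [0.8, -0.3, 0.0]
gripper_width: 0.0468
gripper_force: 27.1
```

Emit:
{"method": "play_rows", "body": {"plan": [{"turn": [0,0,-0.08],"xyz": [0,0,0]},{"turn": [0,0,-0.16],"xyz": [0,0,0]},{"turn": [0,0,-0.24],"xyz": [0,0,0]},{"turn": [0,0,-0.32],"xyz": [0,0,0]},{"turn": [0,0,-0.4],"xyz": [0,0,0]}]}}

```text
clock: 6.43
eef_pos: [0.5707, 0.3055, 0.3051]
eef_rot: [-2.298, 0.806, -0.54]
ft_force: [0.2, 0.2, 0.3]
gripper_width: 0.047
gripper_force: 27.1
```

Emit:
{"method": "play_rows", "body": {"plan": [{"turn": [0,0,-0.08],"xyz": [0,0,0]},{"turn": [0,0,-0.16],"xyz": [0,0,0]},{"turn": [0,0,-0.24],"xyz": [0,0,0]},{"turn": [0,0,-0.32],"xyz": [0,0,0]},{"turn": [0,0,-0.4],"xyz": [0,0,0]}]}}

```text
clock: 6.85
eef_pos: [0.5707, 0.3055, 0.3051]
eef_rot: [-2.527, 0.094, -0.792]
ft_force: [-0.3, -0.3, 0.2]
gripper_width: 0.0471
gripper_force: 27.1
```

Emit:
{"method": "play_rows", "body": {"plan": [{"turn": [0,0,-0.08],"xyz": [0,0,0]},{"turn": [0,0,-0.16],"xyz": [0,0,0]},{"turn": [0,0,-0.24],"xyz": [0,0,0]},{"turn": [0,0,-0.32],"xyz": [0,0,0]},{"turn": [0,0,-0.4],"xyz": [0,0,0]}]}}

```text
clock: 7.27
eef_pos: [0.5707, 0.3054, 0.3051]
eef_rot: [-2.573, -0.692, -1.004]
ft_force: [0.1, 0.5, -0.3]
gripper_width: 0.0472
gripper_force: 27.2
```

```bash
cat >> h.py <<'E'
def hang_rot(az): return grasp_rot(az)*R.from_rotvec([0,0,np.pi])
E
python3 - <<'E'
from h import *
s=manip.state();print(s["eef_pos"],np.round(s["qpos"],2),s["gripper_width"])
print(to_row((.55,.0,.3),hang_rot(np.radians(5))))
E
```

```text
[0.57071019 0.30544869 0.30507254] [ 0.88 -0.49 -0.48  0.21 -0.83  1.14] 0.0471689587380096
(array([-0.117,  0.246, -0.139]), array([-0.267,  0.024,  0.183]))
```

Emit:
{"method": "play_rows", "body": {"plan": [{"xyz": [-0.117,0.246,-0.139],"turn": [-0.267,0.024,0.183]},{"xyz": [-0.117,0.246,-0.139],"turn": [-0.267,0.024,0.183]},{"xyz": [-0.117,0.246,-0.139],"turn": [-0.267,0.024,0.183]},{"xyz": [-0.117,0.246,-0.139],"turn": [-0.267,0.024,0.183]},{"xyz": [-0.117,0.246,-0.139],"turn": [-0.267,0.024,0.183]}]}}

```text
clock: 7.68
eef_pos: [0.5551, 0.0975, 0.2987]
eef_rot: [-2.874, -0.113, -1.185]
ft_force: [2.2, -0.7, -0.2]
gripper_width: 0.0469
gripper_force: 27.2
```

```bash
python3 - <<'E'
from h import *
s=manip.state();print(s["eef_pos"],np.round(s["qpos"],2),s["gripper_width"])
print(to_row((.54,-.23,.27),hang_rot(np.radians(-20))))
E
```

```text
[0.55508518 0.09746152 0.29872926] [ 0.78 -0.76 -0.77  0.58 -1.    0.69] 0.04690469225799315
(array([-0.049,  0.325, -0.008]), array([-0.202,  0.002,  0.202]))
```

Emit:
{"method": "play_rows", "body": {"plan": [{"xyz": [-0.049,0.325,-0.008],"turn": [-0.202,0.002,0.202]},{"xyz": [-0.049,0.325,-0.008],"turn": [-0.202,0.002,0.202]},{"xyz": [-0.049,0.325,-0.008],"turn": [-0.202,0.002,0.202]},{"xyz": [-0.049,0.325,-0.008],"turn": [-0.202,0.002,0.202]},{"xyz": [-0.049,0.325,-0.008],"turn": [-0.202,0.002,0.202]}]}}

```text
clock: 8.1
eef_pos: [0.5471, -0.1101, 0.2804]
eef_rot: [2.748, -0.482, 1.136]
ft_force: [0.8, 1.0, -0.3]
gripper_width: 0.0466
gripper_force: 27.2
```

```bash
python3 - <<'E'
from h import *
s=manip.state();print(s["eef_pos"],np.round(s["qpos"],2),s["gripper_width"])
print(to_row((.545,-.284,.25),hang_rot(np.radians(-20))))
E
```

```text
[ 0.54708807 -0.11008879  0.28036961] [ 0.44 -0.78 -0.83  0.63 -1.    0.58] 0.046625337345096156
(array([0.019, 0.164, 0.062]), array([-0.002,  0.001,  0.   ]))
```

Emit:
{"method": "play_rows", "body": {"plan": [{"xyz": [0.019,0.164,0.062],"turn": [0,0,0]},{"xyz": [0.019,0.164,0.062],"turn": [0,0,0]},{"xyz": [0.019,0.164,0.062],"turn": [0,0,0]},{"xyz": [0.019,0.164,0.062],"turn": [0,0,0]},{"xyz": [0.019,0.164,0.062],"turn": [0,0,0]}]}}

```text
clock: 8.52
eef_pos: [0.5436, -0.2879, 0.2487]
eef_rot: [2.748, -0.492, 1.135]
ft_force: [-0.1, 1.1, -0.7]
gripper_width: 0.0471
gripper_force: 27.2
```

Emit:
{"method": "play_rows", "body": {"plan": [{"xyz": [0,0,0],"turn": [0,0,0]}]}}

```text
clock: 8.6
eef_pos: [0.5441, -0.2862, 0.2492]
eef_rot: [2.748, -0.491, 1.135]
ft_force: [-0.1, -0.9, -0.3]
gripper_width: 0.0469
gripper_force: 27.2
```

```bash
python3 - <<'E'
from h import *
s=manip.state();print(s["eef_pos"],np.round(s["qpos"],2),s["gripper_width"])
a,b,c=[vision.snapshot(n)[:,:,::-1] for n in("wrist","scene","top")]
f=lambda im,u,v:cv2.resize(im[v:v+75,u:u+100],(400,300),interpolation=cv2.INTER_CUBIC)
cv2.imwrite("pics/h1.png",np.vstack([np.hstack([f(b,300,120),f(c,340,145)]),np.hstack([cv2.resize(a,(480,300)),np.zeros((300,320,3),np.uint8)])]))
print(np.round(vision.camera_params("wrist")["world_from_camera"],3).tolist())
E
```

```text
[ 0.54413912 -0.28620577  0.24918356] [-0.05 -0.61 -0.69  0.31 -0.75  1.12] 0.04693290796460639
[[-0.338, -0.822, 0.458, 0.497], [-0.941, 0.298, -0.16, -0.265], [-0.005, -0.485, -0.874, 0.402], [0.0, 0.0, 0.0, 1.0]]
```

View pics/h1.png

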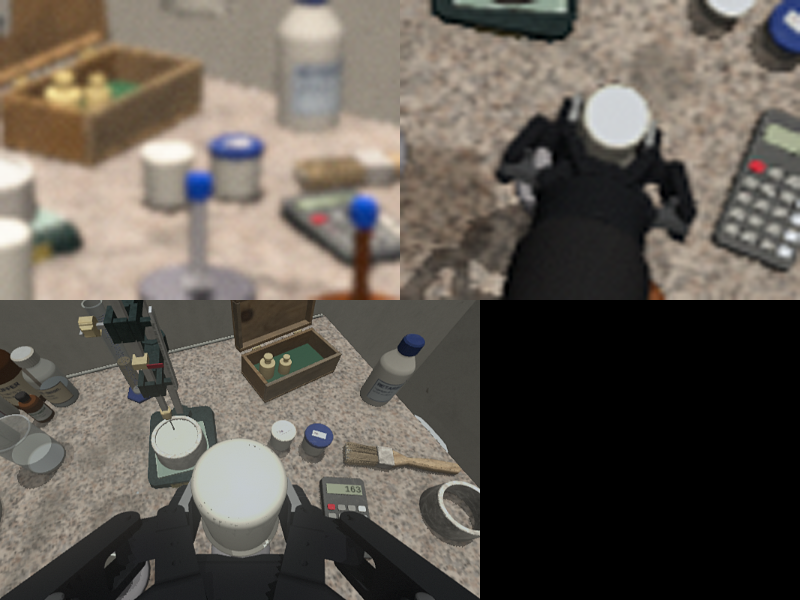

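The scene crop puts the post head's top at (349.4,162.7), unchanged. The hanging beaker's bottom centre is at top (394,174) and wrist (319,240). I triangulate the bottom and work out the shift.

```bash
python3 - <<'E'
from h import *
t,w=vision.camera_params("top"),vision.camera_params("wrist")
X,e=tri(t,(393.7,173.7),w,(318.7,240));print(X,e)
s=manip.state();R0=R.from_rotvec(s["eef_rot"]);z=R0.as_matrix()[:,2]
pred=np.array(s["eef_pos"])-.021*z+[0,0,.03];print("pred",pred.round(4),atz(t,(393.7,173.7),pred[2]))
print("axis z",R0.apply([.7071,0,.7071]).round(3),-R0.as_matrix()[:,0].round(3))
b=pred
for tz in(.18,.105):
    print(tz,R0.inv().apply(np.r_[.532,-.2795,tz]-b).round(4))
E
```

```text
[ 0.536  -0.2778  0.2935] [0.09 1.31]
pred [ 0.5316 -0.2777  0.2959] [ 0.5355 -0.2772  0.2959]
axis z [ 0.941 -0.339 -0.   ] [-0.664  0.243 -0.707]
0.18 [-0.0812  0.0021  0.0827]
0.105 [-0.1342  0.0024  0.1357]
```

The seen and kinematic positions agree within 4 mm, and the fit allows 9 mm. I go down until the mouth is just above the tip and look.

Emit:
{"method": "play_rows", "body": {"plan": [{"xyz": [-0.015,0.002,0.015],"turn": [0,0,0]},{"xyz": [-0.035,0.002,0.035],"turn": [0,0,0]},{"xyz": [-0.055,0.002,0.055],"turn": [0,0,0]},{"xyz": [-0.07,0.002,0.07],"turn": [0,0,0]},{"xyz": [-0.078,0.002,0.078],"turn": [0,0,0]}]}}

```text
clock: 9.17
eef_pos: [0.5446, -0.2822, 0.1371]
eef_rot: [2.752, -0.479, 1.136]
ft_force: [0.2, 0.2, -0.5]
gripper_width: 0.0469
gripper_force: 27.2
```

Emit:
{"method": "play_rows", "body": {"plan": [{"xyz": [0,0,0],"turn": [0,0,0]},{"xyz": [0,0,0],"turn": [0,0,0]}]}}

```text
clock: 9.33
eef_pos: [0.5457, -0.283, 0.1414]
eef_rot: [2.749, -0.479, 1.14]
ft_force: [0.7, 0.1, 0.7]
gripper_width: 0.047
gripper_force: 27.2
```

```bash
python3 - <<'E'
from h import *
s=manip.state();print(s["eef_pos"],s["ft_force"],s["gripper_width"])
b,c=[vision.snapshot(n)[:,:,::-1] for n in("scene","top")]
f=lambda im,u,v:cv2.resize(im[v:v+75,u:u+50],(400,600),interpolation=cv2.INTER_CUBIC)
cv2.imwrite("pics/h2.png",np.hstack([f(b,325,130),f(c,360,150)]))
E
```

```text
[ 0.54568235 -0.28299548  0.141419  ] [0.73590253 0.09985969 0.68178337] 0.04701886450918544
```

View pics/h2.png

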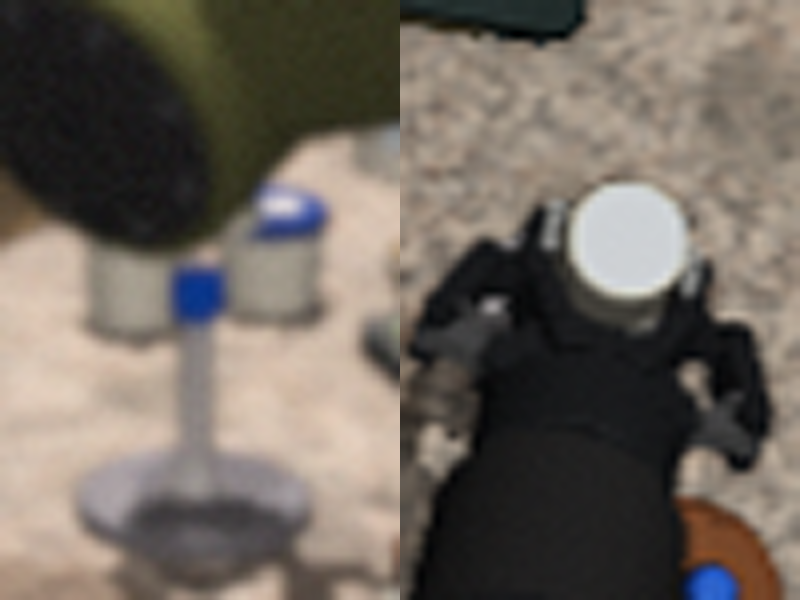

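```bash
python3 - <<'E'
from h import *
t=vision.camera_params("top")
print(atz(t,(388.2,179.6),.186),atz(t,(385,185),.1))
R0=R.from_rotvec(manip.state()["eef_rot"])
print(R0.inv().apply([-.001,-.002,-.08]).round(4))
E
```

```text
[ 0.5368 -0.2775  0.186 ] [ 0.5331 -0.2791  0.1   ]
[-0.0569  0.0026  0.0562]
```

The beaker's bottom in top is at (388,180), about 4 mm off the tip at most. I shift (-2,-2) mm and lower over the post.

Emit:
{"method": "play_rows", "body": {"plan": [{"xyz": [-0.007,0.003,0.005],"turn": [0,0,0]},{"xyz": [-0.015,0.003,0.013],"turn": [0,0,0]},{"xyz": [-0.024,0.003,0.022],"turn": [0,0,0]},{"xyz": [-0.034,0.003,0.032],"turn": [0,0,0]},{"xyz": [-0.044,0.003,0.042],"turn": [0,0,0]}]}}

```text
clock: 9.85
eef_pos: [0.5436, -0.2863, 0.0811]
eef_rot: [2.747, -0.483, 1.144]
ft_force: [-0.3, -0.4, -0.4]
gripper_width: 0.0471
gripper_force: 27.2
```

Emit:
{"method": "play_rows", "body": {"plan": [{"xyz": [-0.003,0,0.003],"turn": [0,0,0]},{"xyz": [-0.006,0,0.006],"turn": [0,0,0]},{"xyz": [-0.009,0,0.009],"turn": [0,0,0]},{"xyz": [-0.009,0,0.009],"turn": [0,0,0]},{"xyz": [-0.009,0,0.009],"turn": [0,0,0]}]}}

```text
clock: 10.27
eef_pos: [0.5434, -0.2865, 0.0687]
eef_rot: [2.747, -0.483, 1.142]
ft_force: [-0.6, -0.0, -0.4]
gripper_width: 0.0472
gripper_force: 27.2
```

No contact so far. I lower gently until it touches.

Emit:
{"method": "play_rows", "body": {"plan": [{"xyz": [-0.002,0,0.002],"turn": [0,0,0]},{"xyz": [-0.004,0,0.004],"turn": [0,0,0]},{"xyz": [-0.005,0,0.005],"turn": [0,0,0]},{"xyz": [-0.005,0,0.005],"turn": [0,0,0]}]}}

```text
clock: 10.6
eef_pos: [0.5429, -0.2864, 0.0603]
eef_rot: [2.748, -0.483, 1.14]
ft_force: [0.1, -0.1, -0.2]
gripper_width: 0.0469
gripper_force: 27.2
```

Emit:
{"method": "play_rows", "body": {"plan": [{"xyz": [-0.001,0,0.001],"turn": [0,0,0]},{"xyz": [-0.002,0,0.002],"turn": [0,0,0]},{"xyz": [-0.002,0,0.002],"turn": [0,0,0]}]}}

```text
clock: 10.85
eef_pos: [0.543, -0.2864, 0.0576]
eef_rot: [2.748, -0.483, 1.14]
ft_force: [-0.7, -0.2, -1.3]
gripper_width: 0.0466
gripper_force: 27.2
```

Emit:
{"method": "play_rows", "body": {"plan": [{"xyz": [-0.001,0,0.001],"turn": [0,0,0]},{"xyz": [-0.002,0,0.002],"turn": [0,0,0]},{"xyz": [-0.002,0,0.002],"turn": [0,0,0]}]}}

```text
clock: 11.1
eef_pos: [0.5438, -0.2864, 0.0564]
eef_rot: [2.747, -0.482, 1.143]
ft_force: [-1.0, 0.9, 2.4]
gripper_width: 0.0469
gripper_force: 27.5
```

```bash
python3 - <<'E'
from h import *
b,c,w=[vision.snapshot(n)[:,:,::-1] for n in("scene","top","wrist")]
f=lambda im,u,v:cv2.resize(im[v:v+75,u:u+66],(264,300),interpolation=cv2.INTER_CUBIC)
cv2.imwrite("pics/h3.png",np.hstack([f(b,315,130),f(c,350,150),w[100:400,200:440]]))
E
```

View pics/h3.png

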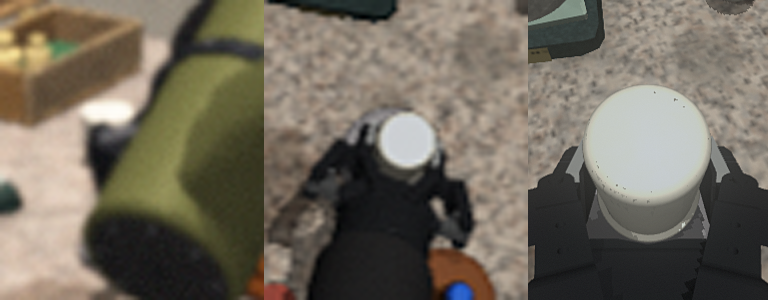

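Contact is felt: +2.4 N, and the descent stopped short. The beaker stands over the foot's centre, so I release and back off along the tool axis.

Emit:
{"method": "play_rows", "body": {"plan": [{"xyz": [0,0,0],"turn": [0,0,0]},{"xyz": [0,0,0],"turn": [0,0,0]},{"xyz": [0,0,0],"turn": [0,0,0]},{"xyz": [0,0,0],"turn": [0,0,0]},{"xyz": [0,0,0],"turn": [0,0,0]}], "hand": -1}}

```text
clock: 11.67
eef_pos: [0.5429, -0.2863, 0.0547]
eef_rot: [2.748, -0.483, 1.139]
ft_force: [-0.3, 0.8, 1.0]
gripper_width: 0.0854
gripper_force: 0.0
```

Emit:
{"method": "play_rows", "body": {"plan": [{"xyz": [0,0,0],"turn": [0,0,0]},{"xyz": [0,0,0],"turn": [0,0,0]},{"xyz": [0,0,0],"turn": [0,0,0]}]}}

```text
clock: 11.92
eef_pos: [0.5432, -0.2863, 0.0552]
eef_rot: [2.748, -0.483, 1.14]
ft_force: [-0.2, 0.5, 0.1]
gripper_width: 0.0858
gripper_force: 0.0
```

Emit:
{"method": "play_rows", "body": {"plan": [{"xyz": [0,0,-0.015],"turn": [0,0,0]},{"xyz": [0,0,-0.03],"turn": [0,0,0]},{"xyz": [0,0,-0.055],"turn": [0,0,0]},{"xyz": [0,0,-0.08],"turn": [0,0,0]},{"xyz": [0,0,-0.11],"turn": [0,0,0]}]}}

```text
clock: 12.33
eef_pos: [0.4699, -0.2613, 0.1339]
eef_rot: [2.752, -0.483, 1.136]
ft_force: [0.5, 0.4, 2.4]
gripper_width: 0.0856
gripper_force: 0.0
```

Emit:
{"method": "play_rows", "body": {"plan": [{"xyz": [0,0,-0.03],"turn": [0,0,0]},{"xyz": [0,0,-0.06],"turn": [0,0,0]},{"xyz": [0,0,-0.06],"turn": [0,0,0]},{"xyz": [0,0,-0.06],"turn": [0,0,0]}]}}

```text
clock: 12.67
eef_pos: [0.4315, -0.2474, 0.1811]
eef_rot: [2.749, -0.482, 1.15]
ft_force: [0.6, 0.8, -1.7]
gripper_width: 0.0854
gripper_force: 0.0
```

```bash
python3 - <<'E'
from h import *
b,c,w=[vision.snapshot(n)[:,:,::-1] for n in("scene","top","wrist")]
f=lambda im,u,v:cv2.resize(im[v:v+75,u:u+100],(400,300),interpolation=cv2.INTER_CUBIC)
cv2.imwrite("pics/h4.png",np.vstack([np.hstack([f(b,290,140),f(c,310,150)]),np.hstack([cv2.resize(w,(480,300)),np.zeros((300,320,3),np.uint8)])]))
E
```

```text
(no output)
```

View pics/h4.png

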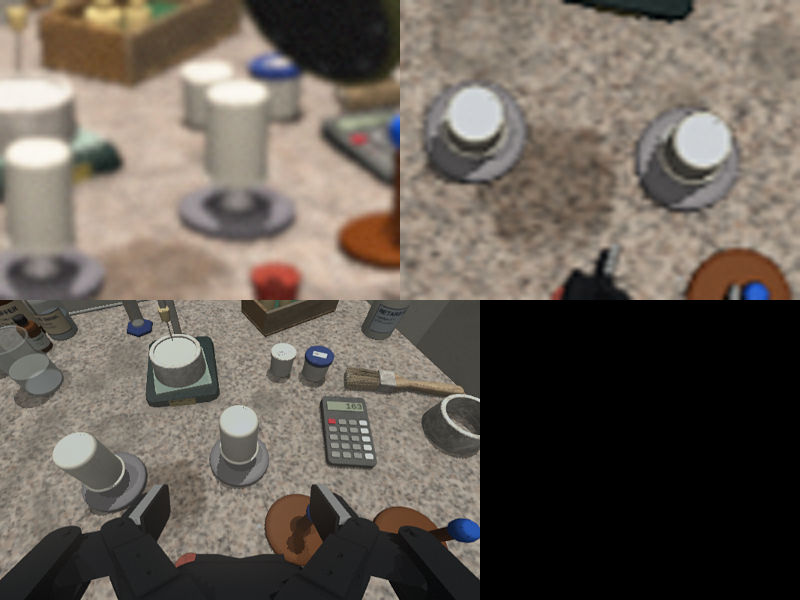

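The washed beaker hangs upright on the free post, just like the dry one, and the arm is clear. I hand in.

```bash
python3 -c "
from bench import manip
print(manip.sign_off())"
```

```text
the job is handed in; nothing more can be done
None
```

The washed beaker hangs mouth down on the free grey post, the dry beaker still hangs on its own post, and the job was handed in at about 13 s of the 40 s allowed; sign-off gave no verdict.

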